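Take the core reading in the tilted canister

ROBOT

A 6-joint arm with a two-finger parallel gripper is mounted at the origin on the work surface. World frame = base frame: x ahead of the robot, y to its left, z up, the work surface at z = 0. Lengths are in m, angles in rad, forces in N, time in s.
With the tool pointing down it reaches from about 0.3 to 0.85 m from the base axis. Payload 5.4 kg.
Tool frame: the origin (TCP) lies at the very end of the fingers, on their centre line; the grasp point (between the pads) lies 19 mm behind it; z points along the fingers, y is the line along which they close (so a half turn about z gives the same grasp; the last joint's range is limited). The gripper opens to 85 mm and grips with 20 to 120 N. Pads are 22 mm wide; open, the fingers measure 114 mm over their backs; the gripper's body (76 mm by 85 mm) begins 54 mm behind the grasp point. The pads swing forward as they close: fully open they stand 13 mm farther back than shut.
Start: joints at [1.026, 0.158, 1.597, -0, 1.386, -0.21], TCP at [0.189, 0.543, 0.231] pointing down, gripper open.
Joint ranges: [-2.91, 2.91], [-0.94, 2.29], [0.18, 2.7], [-1.29, 4.43], [0.17, 2.64], [-3, 3]. Speed limits (rad/s): [2.57, 2.57, 3.14, 3.14, 3.14, 3.14].

INTERFACE

Orientations are given as a rotation vector (axis times angle).
In Python, from cell import telemetry, vision, ticket, spotter gives the robot as it stands.
- The arm moves only by the tool arm_command, never from a script. Its argument "steps" is text: rows parted by semicolons, each of 5 numbers parted by spaces: the shift along the world's x, y, z normalised to -1 to 1, where 1 is 0.1 m, then the turn about the world's z normalised to -1 to 1, where 1 is 1.5 rad, then the finger opening in mm, from 0 to 85.4. A call has 1 to 8 rows; each row is the pose to reach, as a shift and turn from the pose commanded when the call began; what a row does not reach only later rows make up. A row lasts 1/10 s, in which the tool goes at most 50 mm and 8.59 degrees, less where a joint would pass 70% of its speed; a pose out of reach is approached as far as the arm can. A call with a number of a shift or a turn outside -1 to 1 is refused whole. A call with a gripper value outside its range is refused whole. The fingers move at their own pace and stop on an object; "squeeze" is the grip in N (left out, the last holds). Time passes only in rows, so rows that repeat a pose let the fingers close. It gives the time, the measured TCP pose, the force, the opening and the grip force at its end, in the units of the state.
- telemetry.get_obs(): the state, without advancing time (a new reading comes with each control period).
- vision.grab_frame(name): name is "scene" or "top"; returns a dict with "pixels" (400x640x3 uint8, red, green, blue), "depth" (400x640 float32, m along the optical axis (not along the pixel's ray), 0 where there is no reading), "fx", "fy", "cx", "cy" (pixels), "camera_from_world" (4x4, takes a point from world to camera coordinates). Camera axes: x right, y down, z forward; pixel columns grow to the right and rows downward; lengths in m; the calibration is good to about 2 mm. A picture is of the moment at which its call begins.
- ticket.close_job(): hands the job in; it is judged then, once.
Trained networks look in the newest picture that a camera, given by its name, has taken for a name from the list of things; names that differ only in an ending like _2 or _b are one class to them, and where a whole thing is asked for, a point or a joint stands for the part that bears it (a point fixed in the world has none). Each returns a list of dicts, best first, with "score" (0 to 1); they miss things now and then, are a little off and sometimes report something else, mostly with a low value. They report only what shows in the picture. A call takes as long as a camera call.
- spotter.cut_out(camera, label): "region" (400x640 bool, what is visible of it) and "rect" ([left, top, width, height] in pixels, round what is visible of it).
The state is a dict: "t": time; "joint_pos": joint angles; "joint_velocities": joint speeds; "joint_torque": joint torques, N m; "eef_pos": TCP position; "tcp_rot": TCP orientation; "force": force on the tool from outside, world axes, zero at the start; "moment": the same for the moment, N m; "width": opening from 0.0 (shut) to 1.0 (fully open); "grasp_force": force on a finger pad.
Only numpy, scipy, OpenCV 4.12 (cv2) and the standard library are available. Lean on these libraries where they do the work, as an engineer would, in place of code of your own. Each camera call takes 0.05 s, during which the arm holds its last target. There are 200 camera calls.

TASK

Check that the chill block hidden in the tilted steel canister is still cold: pick up the pistol-shaped probe thermometer, aim its rod straight through the eyelet in the twist cap, feel for the block and press gently until the sprung rod gives 2 to 6 mm, and hold it steady there for 1.2 s. Then stand the thermometer upright on the upper level of the stacking tray. Do not shift the markers, crockery, caddy, tape or jar by more than 30 mm.

Things in the scene. Friction and masses are not known exactly. Their poses are not given: they have to be found in the camera images.
- thermo: Grey pistol-shaped probe thermometer, loose, 0.24 kg, standing on its foot. Origin: centre of the foot's underside; z up, x the way its rod points. Foot 70 (x) x 58 (y) x 12 mm; handle 28 x 26 mm; head x -40 to 50, z 90 to 124 mm, 32 mm wide (y): grip it there from above. Steel rod, 8 mm diameter, round end, 75 mm out of the head's front on y = 0, z = 107 mm; it ends at x = 125 mm.
- nose (a joint): How far the thermometer's sprung rod is pushed back into the head, in m: 0 fully out, 0.008 at its end stop. The spring takes 1.6 N to start, 3.2 N at 2 mm, 4.8 N at 4 mm, 6.4 N at 6 mm.
- tip (a point): The end of the thermometer's rod, on its axis.
- canister: Stainless canister, 100 mm diameter, 130 mm long, lying in a wooden cradle (160 x 110 mm base) with its axis 30 degrees above level, capped end up and towards -x of this frame; fixed. Origin: on the table under the middle of the cradle, z up. The whole is about 185 mm high.
- eyelet: Eyelet in the middle of the canister's twist cap (106 mm wide); fixed. Origin: centre of its outer mouth, 128 mm above the table; z points outwards, 30 degrees above level: the rod goes in along -z. Hole 18 mm wide, ends 18 mm below the mouth. The hidden chill block's flat face lies across the axis 24 to 52 mm below the mouth: it differs each time, cannot be seen and does not give.
- tray: Grey plastic stacking tray, two open levels, 240 (x) x 180 (y) mm, 4 mm walls; fixed. Origin: centre of its underside on the table, z up. The floor of the upper level is 79 mm above the table, its rim 101 mm.
- marker_a: Black marker lying on the table before the canister, 136 mm long (along its x), 14 mm thick. Origin: centre of its underside.
- marker_b: Black marker, same size, lying on the upper level of the tray along its far (+x) edge. Origin: centre of its underside.
- caddy: White pen caddy with a tilted top, 85 x 75 mm, 125 mm high. Origin: centre of its underside.
- tape: Roll of clear tape on a metal arm over a black base, 130 x 60 mm, 90 mm high. Origin: centre of its underside.
- mug: White mug, 80 mm wide, 92 mm high, handle at its +y. Origin: centre of its underside.
- jar: Glass jar with a steel cap, 72 mm wide, 110 mm high. Origin: centre of its underside.
- bowl: White bowl, 120 mm wide, 50 mm high. Origin: centre of its underside.

How it is judged:
On the way, in this order (a step that is already met when the one before it is completed fails the run):
1. For 1.2 s: rod end over 20 mm below the eyelet's mouth, within 4 mm of its axis, rod within 0.12 rad of it, pushed back 2 to 6 mm by the block, thermometer steady (under 4 mm/s, 0.1 rad/s) (z of tip in the frame of eyelet below -0.02 m and x of tip in the frame of eyelet between -0.004 and 0.004 m and y of tip in the frame of eyelet between -0.004 and 0.004 m and angle between the x axis of thermo and the z axis of eyelet, either way round below 0.12 rad and value of joint nose between 0.002 and 0.006 m and linear speed of thermo below 0.004 m/s and angular speed of thermo below 0.1 rad/s), for 1.2 s.
2. Set down, not dropped: still between the fingers, upright within 0.15 rad, the foot within 4 mm of the floor of the tray's upper level, its middle within 100 x 70 mm of the tray's (contact force between the fingers and thermo above 0.5 N and z of thermo in the frame of tray between 0.075 and 0.083 m and x of thermo in the frame of tray between -0.1 and 0.1 m and y of thermo in the frame of tray between -0.07 and 0.07 m and angle between thermo's own z axis and vertical below 0.15 rad), for 0.1 s.
At the end, for the whole second after the job is handed in: The thermometer stands released and at rest on the floor of the tray's upper level, its foot flat on that floor (middle of the foot within 4 mm of it, upright within 0.06 rad), the foot's middle within 100 mm of the tray's middle along the tray's x and within 70 mm along its y (z of thermo in the frame of tray between 0.075 and 0.083 m and x of thermo in the frame of tray between -0.1 and 0.1 m and y of thermo in the frame of tray between -0.07 and 0.07 m and angle between thermo's own z axis and vertical below 0.06 rad and linear speed of thermo below 0.02 m/s and contact force between the fingers and thermo below 0.1 N); the robot touches nothing.
It fails at once if The thermometer presses or knocks on the canister, its cap or the block with more than 20 N (contact force between thermo and canister above 20 N).
It fails at once if Either marker, the caddy, the tape, the mug, the jar or the bowl is moved more than 30 mm from where it was (distance of any of marker_a, marker_b, caddy, tape, mug, jar, bowl from where it was at the start of the episode above 0.03 m).
It also fails if it takes over 56 s, if anything falls off the work surface, if the arm or the gripper's body presses on something with over 40 N, if the wrist force passes 120 N, or if a joint passes its speed limit or range.

## Working session

There is one attempt and no reset: what is moved stays moved. The work goes in short steps, Python scripts to look and compute and a tool call to move; the robot and the scene stay as the last step left them, time stands still between calls to the robot, and variables do not carry over. Pictures are saved under pics/ and viewed, at most 10 in all, crops included, and the job is handed in when it is done.

Besides the shell and the picture viewer there is one more tool, called after "Emit:" as name(argument=value, ...) on one line, values as JSON. arm_command: Moves the arm, as the interface text tells. Scaled input: -1 to 1 covers 0.1 m each way for a shift and 1.5 rad each way for a turn. Its arguments: {"type":"object","properties":{"steps":{"type":"string"},"squeeze":{"type":"number"}},"required":["steps"]}

```bash
ls; mkdir -p pics
cat > h.py <<'E'
import numpy as np,cv2
from cell import telemetry,vision,ticket,spotter
def grab(n):
    f=vision.grab_frame(n); d=f['depth'];v,u=np.mgrid[:400,:640]
    c=np.stack([(u-f['cx'])/f['fx']*d,(v-f['cy'])/f['fy']*d,d],-1)
    T=np.linalg.inv(f['camera_from_world']); f['P']=c@T[:3,:3].T+T[:3,3]; f['P'][d<=0]=np.nan
    return f
def save(f,n): cv2.imwrite('pics/'+n,f['pixels'][:,:,::-1])
E
python3 - <<'E'
from h import *
fs={}
for c in('scene','top'):
    f=grab(c);save(f,c+'0.png');print(c,f['fx'],np.linalg.inv(f['camera_from_world'])[:3].round(3).tolist())
    for n in 'thermo canister eyelet tray marker caddy tape mug jar bowl'.split():
        try:
            for r in spotter.cut_out(c,n if n!='marker' else 'marker_a')[:2]:
                p=f['P'][r['region']];p=p[~np.isnan(p[:,0])]
                print(n,round(r['score'],2),r['rect'],np.percentile(p,[3,50,97],axis=0).round(3).tolist() if len(p) else '')
        except Exception as e: print(n,e)
print(telemetry.get_obs())
E
```

```text
pics
scene 472.8385982353892 [[0.86, 0.318, -0.4, 1.024], [0.511, -0.559, 0.653, -0.865], [-0.016, -0.766, -0.643, 0.878]]
thermo 0.9 [276.5, 183.8, 24.9, 53.2] [[0.425, -0.143, 0.009], [0.467, -0.11, 0.097], [0.516, -0.07, 0.127]]
thermo 0.28 [391.8, 219.4, 53.0, 37.6] [[0.732, -0.029, 0.006], [0.785, 0.001, 0.019], [0.845, 0.04, 0.085]]
canister 0.71 [307.6, 218.3, 78.0, 98.1] [[0.619, -0.255, 0.008], [0.697, -0.215, 0.1], [0.768, -0.16, 0.16]]
tray 0.79 [318.2, 113.7, 99.6, 73.2] [[0.385, 0.2, 0.004], [0.513, 0.278, 0.079], [0.631, 0.394, 0.102]]
marker 0.82 [202.6, 259.2, 53.6, 21.2] [[0.391, -0.348, 0.005], [0.423, -0.298, 0.013], [0.458, -0.243, 0.018]]
marker 0.71 [381.2, 136.7, 25.9, 23.3] [[0.586, 0.226, 0.086], [0.596, 0.275, 0.092], [0.603, 0.351, 0.096]]
caddy 0.79 [406.9, 173.4, 49.2, 50.3] [[0.713, 0.129, 0.004], [0.764, 0.142, 0.064], [0.801, 0.209, 0.123]]
tape 0.55 [390.8, 217.9, 54.9, 40.7] [[0.728, -0.029, 0.001], [0.785, 0.003, 0.019], [0.846, 0.08, 0.085]]
mug 0.91 [351.6, 185.2, 29.6, 40.1] [[0.587, 0.014, 0.005], [0.626, 0.033, 0.06], [0.662, 0.094, 0.093]]
mug
[... 1945 characters left out ...]
21, -0.131, 0.114]]
{'t': 1.1, 'joint_pos': array([ 1.02590454e+00,  1.58434341e-01,  1.59698296e+00, -1.88313138e-05,
        1.38616956e+00, -2.10087646e-01]), 'joint_velocities': array([ 0.00128815,  0.00012423, -0.00031468,  0.00164262,  0.0013536 ,
        0.00075127]), 'joint_torque': array([-5.88265812e-04, -3.96005273e+01, -3.31702602e+01, -3.09077823e-04,
        5.15354714e-04, -1.78961341e-05]), 'eef_pos': array([0.18895292, 0.5430636 , 0.23128838]), 'tcp_rot': array([ 5.23447682e-01,  3.09765805e+00, -2.26817909e-06]), 'force': array([-0.2529234 ,  0.77763101,  0.28959168]), 'moment': array([ 0.03851954, -0.00659469,  0.04562946]), 'grasp_force': 0.0, 'width': 0.9985829220168653}
```

Run:
```python
import cv2
a=cv2.imread('pics/top0.png')[80:320,100:540];cv2.imwrite('pics/top0c.png',cv2.resize(a,None,fx=1.8,fy=1.8,interpolation=2))
a=cv2.imread('pics/scene0.png')[100:400,130:470];cv2.imwrite('pics/scene0c.png',cv2.resize(a,None,fx=2,fy=2,interpolation=2)[:600,:800])
```

```text
(no output)
```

View pics/top0c.png

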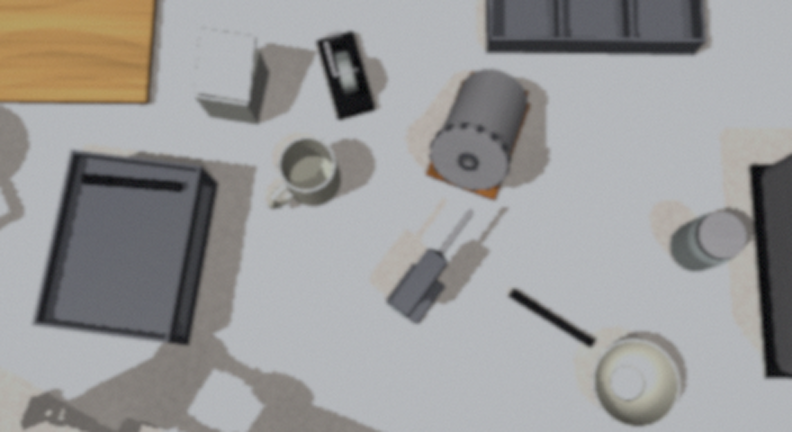

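View pics/scene0c.png

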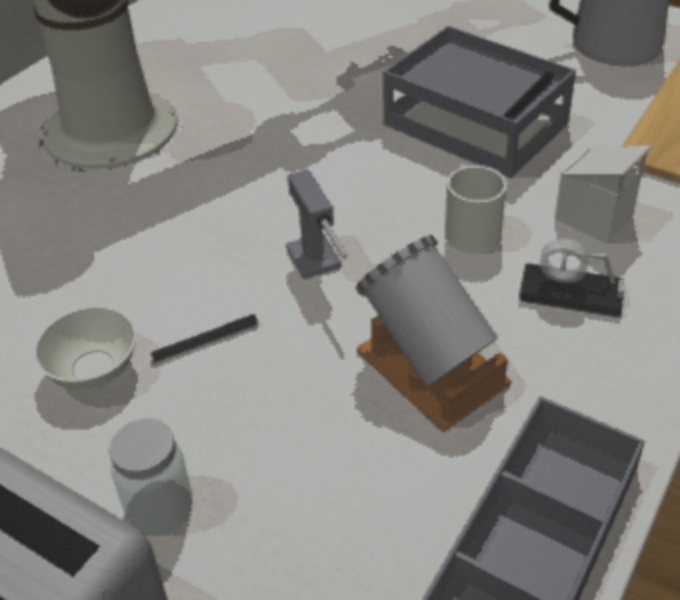

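```bash
cat > meas.py <<'E'
from h import *
from scipy.optimize import least_squares
def thermo(c,rod=True):
    f=grab(c);r=spotter.cut_out(c,'thermo')[0];m=cv2.dilate(r['region'].astype(np.uint8),np.ones((3,3)))>0
    return f['P'][m & ~np.isnan(f['P'][...,0])]
if __name__=='__main__':
    for c in('top','scene'):
        p=thermo(c); h=p[(p[:,2]>.116)&(p[:,2]<.135)]
        q=(h[:,:2]*1e4).astype(np.float32); print(c,len(h),np.median(h[:,2]),'head rect',cv2.minAreaRect(q))
        rod=p[(p[:,2]>.095)&(p[:,2]<.118)]; 
        print(' med head',np.median(h,0).round(4))
        f=grab(c)
        R=spotter.cut_out(c,'canister');m=R[0]['region']&~np.isnan(f['P'][...,0]);P=f['P'][m]
        # cap plane: normal n=(-cos30 cos a, -cos30 sin a, .5) ; RANSAC over a,d
        best=(0,)
        for a in np.radians(np.arange(-90,90,1.)):
            n=np.array([-np.cos(a)*.866,-np.sin(a)*.866,.5]);s=P@n
            for d in np.arange(s.min(),s.max(),.002):
                k=(abs(s-d)<.0025).sum()
                if k>best[0]:best=(k,a,d)
        k,a,d=best
        n=np.array([-np.cos(a)*.866,-np.sin(a)*.866,.5]);I=P[abs(P@n-d)<.004]
        # svd free plane
        c0=I.mean(0);nn=np.linalg.svd(I-c0)[2][2];nn*=np.sign(nn[2])
        e1=np.array([-np.sin(a),np.cos(a),0]);e2=np.cross(n,e1)
        uv=np.c_[I@e1,I@e2].astype(np.float32)
        (cc,rad)=cv2.minEnclosingCircle(uv)
        C=cc[0]*e1+cc[1]*e2+d*n
        print(c,k,len(P),'yaw',np.degrees(a),'free n',nn.round(3),np.degrees(np.arctan2(-nn[1],-nn[0])),'centre',C.round(4),'rad',rad)
        for r in spotter.cut_out(c,'eyelet')[:1]:
            m=r['region']&~np.isnan(f['P'][...,0]);v,u=np.nonzero(r['region']);x,y,w,hh=r['rect'];uc,vc=x+w/2,y+hh/2
            T=np.linalg.inv(f['camera_from_world']);ray=T[:3,:3]@[(uc-f['cx'])/f['fx'],(vc-f['cy'])/f['fy'],1]
            t=(d-T[:3,3]@n)/(ray@n);t2=(.128-T[2,3])/ray[2];print(' eyelet ray∩cap',(T[:3,3]+t*ray).round(4),'ray∩z.128',(T[:3,3]+t2*ray).round(4),r['score'],r['rect'])
E
python3 meas.py
```

```text
top 537 0.1229272872979369 head rect ((4604.341796875, -987.0408935546875), (319.2088623046875, 931.4141845703125), 54.340850830078125)
 med head [ 0.4599 -0.0975  0.1229]
top 1027 2668 yaw -20.0 free n [-0.81   0.299  0.504] -20.252768650473094 centre [ 0.623  -0.162   0.1246] rad 0.05658778175711632
 eyelet ray∩cap [ 0.6157 -0.1661  0.1153] ray∩z.128 [ 0.6123 -0.1651  0.128 ] 0.66 [355.2, 167.9, 12.1, 8.9]
scene 310 0.12429610675211422 head rect ((4611.69921875, -1026.9034423828125), (323.38409423828125, 967.279296875), 54.907249450683594)
 med head [ 0.4643 -0.107   0.1243]
scene 821 4549 yaw 89.0 free n [-0.009 -0.863  0.506] 89.39987410336175 centre [ 0.6859 -0.2289  0.1105] rad 0.08462662994861603
 eyelet ray∩cap [ 0.8434 -0.1309  0.2852] ray∩z.128 [0.7954 0.0639 0.128 ] 0.62 [406.6, 173.3, 52.0, 52.2]
```

```bash
cat > can.py <<'E'
from h import *
from scipy.optimize import least_squares
for cams in (['top'],['scene'],['top','scene']):
    Q=[]
    for c in cams:
        f=grab(c);R=spotter.cut_out(c,'canister')[0]['region']
        for _ in range(3): 
            P=grab(c)['P'];p=P[R];Q.append(p[~np.isnan(p[:,0])])
    Q=np.concatenate(Q)
    def ax(x):
        a=x[2];n=np.array([np.cos(a)*.866,np.sin(a)*.866,-.5]);w=Q-[x[0],x[1],.128+x[3]]
        s=w@n;return s,np.linalg.norm(w-s[:,None]*n,axis=1)
    s,r=ax([.622,-.164,-.35,0]);k=(s>.026)&(s<.11)&(r>.04)&(r<.06);side=k
    cap=(abs(s)<.012)&(r<.05)
    ns,nc=side.sum(),cap.sum()
    def res(x):
        s,r=ax(x);o=[(r[side]-.05)]
        return np.concatenate(o+[x[3:4]*30])
    x=least_squares(res,[.622,-.164,-.35,0],loss='soft_l1',f_scale=.002).x
    s,r=ax(x);print(cams,ns,nc,'xy',x[:2].round(4),'yaw',np.degrees(x[2]).round(2),'dz',x[3].round(4),'resid',np.std(r[side]).round(4),'cap s pct',np.percentile(s[cap],[5,25,50,75,95]).round(4) if nc else '')
    if 'top'in cams and len(cams)==1:
        s,r=ax(x)
        for lo,hi in((0,.004),(.004,.009),(.009,.013),(.013,.02),(.02,.035),(.035,.055)):
            m=(r>=lo)&(r<hi)&(s<.06)&(s>-.03);print(lo,m.sum(),np.median(s[m]).round(4) if m.sum() else '')
f=vision.grab_frame('top');im=f['pixels'][150:190,335:385,::-1];cv2.imwrite('pics/eye.png',cv2.resize(im,None,fx=12,fy=12,interpolation=cv2.INTER_NEAREST))
E
python3 can.py
```

```text
['top'] 2594 3088 xy [ 0.6154 -0.1605] yaw -20.22 dz -0.0 resid 0.001 cap s pct [0.005  0.0071 0.0081 0.0092 0.0111]
0 0 
0.004 23 0.0046
0.009 180 0.0048
0.013 265 0.0077
0.02 989 0.0082
0.035 3416 0.0098
['scene'] 4916 156 xy [ 0.6163 -0.1625] yaw -20.27 dz -0.0 resid 0.0016 cap s pct [0.006  0.009  0.0122 0.0163 0.017 ]
['top', 'scene'] 7550 3268 xy [ 0.616  -0.1617] yaw -20.41 dz 0.0 resid 0.0016 cap s pct [0.004  0.0063 0.0074 0.0085 0.0126]
```

View pics/eye.png

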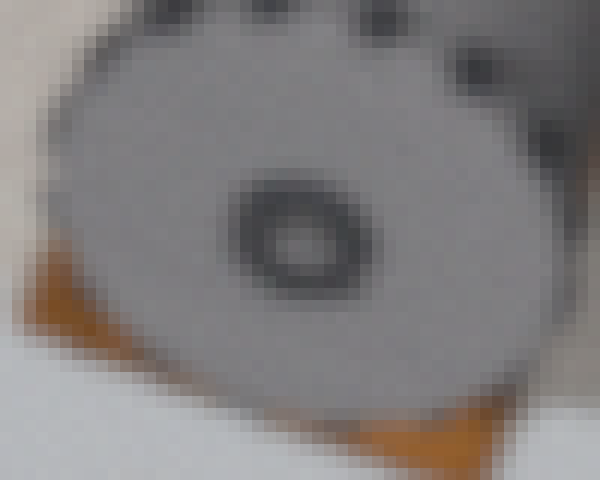

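Run:
```python
from h import *
f=grab('top');T=np.linalg.inv(f['camera_from_world'])
ray=T[:3,:3]@[(359.9-f['cx'])/f['fx'],(169.5-f['cy'])/f['fy'],1]
for z in(.122,.125,.128,.131):print(z,(T[:3,3]+(z-T[2,3])/ray[2]*ray).round(4))
print(f['P'][164:176,355:366,2].round(3))
# tray
r=spotter.cut_out('top','tray')[0]['region'];P=f['P'];
m=r&(P[...,2]>.07)&(P[...,2]<.115);q=(P[m][:,:2]*1e4).astype(np.float32);print(cv2.minAreaRect(q))
m=r&(abs(P[...,2]-.079)<.006);print(np.median(P[m],0));q=(P[m][:,:2]*1e4).astype(np.float32);print(cv2.minAreaRect(q))
```

```text
0.122 [ 0.6209 -0.1624  0.122 ]
0.125 [ 0.6201 -0.1622  0.125 ]
0.128 [ 0.6193 -0.1619  0.128 ]
0.131 [ 0.6185 -0.1617  0.131 ]
[[0.131 0.132 0.133 0.134 0.137 0.135 0.137 0.138 0.141 0.143 0.142]
 [0.13  0.13  0.133 0.136 0.137 0.136 0.137 0.134 0.136 0.139 0.14 ]
 [0.129 0.13  0.135 0.137 0.136 0.135 0.137 0.135 0.134 0.132 0.137]
 [0.128 0.133 0.133 0.133 0.136 0.134 0.136 0.139 0.133 0.134 0.134]
 [0.127 0.131 0.119 0.115 0.108 0.087 0.087 0.139 0.138 0.132 0.134]
 [0.127 0.127 0.115 0.111 0.112 0.108 0.109 0.088 0.135 0.133 0.13 ]
 [0.125 0.121 0.116 0.112 0.109 0.112 0.11  0.114 0.116 0.133 0.13 ]
 [0.12  0.124 0.12  0.114 0.112 0.115 0.113 0.115 0.118 0.128 0.128]
 [0.111 0.12  0.119 0.116 0.113 0.118 0.118 0.117 0.123 0.132 0.119]
 [0.108 0.108 0.12  0.119 0.119 0.121 0.119 0.12  0.124 0.126 0.12 ]
 [0.102 0.11  0.109 0.107 0.116 0.115 0.121 0.12  0.113 0.11  0.114]
 [0.106 0.101 0.103 0.101 0.105 0.109 0.106 0.108 0.108 0.112 0.111]]
((5083.1025390625, 3018.69189453125), (1833.18994140625, 2404.217041015625), 83.432861328125)
[0.49983039 0.30553328 0.07874926]
((5073.72802734375, 3005.34423828125), (1792.6805419921875, 2368.484375), 83.42376708984375)
```

Emit:
arm_command(steps="0.4 -0.9 0 -0.03 85; 0.4 -0.9 0 -0.03 85", squeeze=25)

```text
t: 2.95
eef_pos: [0.2289, 0.4523, 0.2309]
tcp_rot: [0.591, 3.086, -0.001]
force: [2.4, 0.1, 1.0]
width: 0.994
grasp_force: 0.0
```

Emit:
arm_command(steps="0.4 -0.9 0 -0.03 85; 0.4 -0.9 0 -0.03 85")

```text
t: 3.15
eef_pos: [0.2693, 0.3614, 0.2313]
tcp_rot: [0.662, 3.07, 0.0]
force: [0.3, -0.4, 0.4]
width: 0.993
grasp_force: 0.0
```

Emit:
arm_command(steps="0.4 -0.9 0 -0.03 85; 0.4 -0.9 0 -0.03 85")

```text
t: 3.35
eef_pos: [0.3093, 0.2713, 0.2315]
tcp_rot: [0.732, 3.054, 0.001]
force: [0.4, -1.1, -0.2]
width: 0.998
grasp_force: 0.0
```

Emit:
arm_command(steps="0.4 -0.9 0 -0.03 85; 0.4 -0.9 0 -0.03 85")

```text
t: 3.55
eef_pos: [0.3494, 0.1812, 0.2316]
tcp_rot: [0.8, 3.037, 0.001]
force: [1.3, -0.5, -0.3]
width: 0.997
grasp_force: 0.0
```

Emit:
arm_command(steps="0.4 -0.9 0 -0.03 85; 0.4 -0.9 0 -0.03 85")

```text
t: 3.75
eef_pos: [0.3895, 0.091, 0.2317]
tcp_rot: [0.869, 3.017, 0.001]
force: [0.6, 0.4, -0.1]
width: 0.995
grasp_force: 0.0
```

Emit:
arm_command(steps="0.3 -0.9 0 -0.03 85; 0.3 -0.9 0 -0.03 85; 0.3 -0.9 0 -0.03 85; 0.3 -0.9 0 -0.03 85")

```text
t: 4.15
eef_pos: [0.4189, 0.0025, 0.2313]
tcp_rot: [-0.939, -2.997, -0.001]
force: [0.3, 0.5, -0.2]
width: 0.996
grasp_force: 0.0
```

Emit:
arm_command(steps="0.21 -0.88 -0.5 -0.01 85; 0.21 -0.88 -0.5 -0.01 85; 0.21 -0.88 -0.5 -0.01 85; 0.21 -0.88 -0.5 -0.01 85")

```text
t: 4.55
eef_pos: [0.4395, -0.0839, 0.1806]
tcp_rot: [-0.957, -2.99, -0.001]
force: [0.3, 0.2, 0.2]
width: 0.996
grasp_force: 0.0
```

Emit:
arm_command(steps="0 0 -0.4 0 85; 0 0 -0.8 0 85; 0 0 -0.97 0 85; 0 0 -0.97 0 85; 0 0 -0.97 0 30; 0 0 -0.97 0 25; 0 0 -0.97 0 25; 0 0 -0.97 0 25")

```text
t: 5.35
eef_pos: [0.4411, -0.085, 0.0856]
tcp_rot: [0.957, 2.989, 0.001]
force: [0.4, -0.2, 2.0]
width: 0.37
grasp_force: 27.4
```

Emit:
arm_command(steps="0 0 0 0 25; 0 0 0 0 25; 0 0 0 0 25; 0 0 0 0 25")

```text
t: 5.75
eef_pos: [0.4411, -0.0851, 0.0856]
tcp_rot: [0.958, 2.99, 0.001]
force: [0.4, 2.5, 7.0]
width: 0.372
grasp_force: 27.9
```

```bash
cat > look.py <<'E'
import sys
from h import *
o=telemetry.get_obs();print(o['t'],o['eef_pos'].round(4),o['force'].round(1),o['width'],o['grasp_force'])
f=grab('scene')
n=sys.argv[1];u,v=map(int,sys.argv[2:4])
a=f['pixels'][max(v-90,0):v+90,max(u-120,0):u+120,::-1];cv2.imwrite('pics/'+n,cv2.resize(a,None,fx=3,fy=3,interpolation=2))
E
python3 look.py g1.png 290 200
```

```text
5.75 [ 0.4411 -0.0851  0.0856] [0.4 2.5 7. ] 0.3715508916043069 27.922650575637817
```

View pics/g1.png

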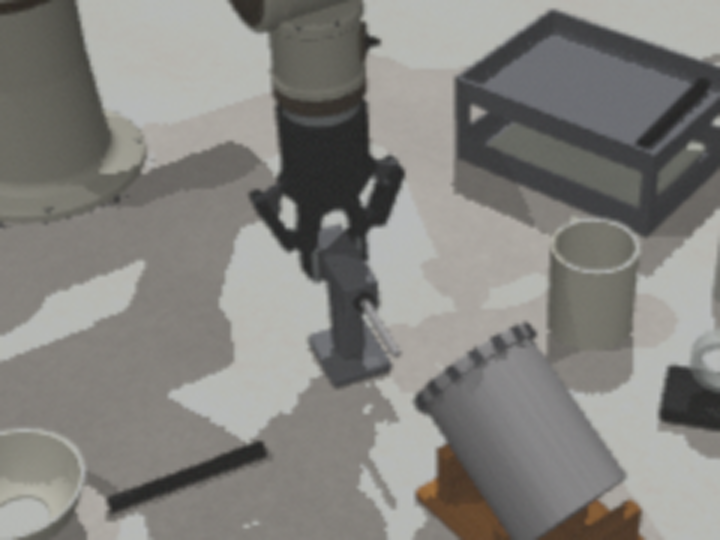

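```bash
cat > fit.py <<'E'
from h import *
from scipy.optimize import least_squares
from scipy.spatial.transform import Rotation as Rn
C=np.array([[0,0,6],[0,0,51],[5,0,107]])/1e3;H=np.array([[35,29,6],[14,13,39],[45,16,17]])/1e3
EY=np.array([.618,-.162,.128]);YA=np.radians(-20.3)
def sdf(q,nose=0):
    d=[]
    for c,h in zip(C,H):
        a=abs(q-c)-h;d.append(np.linalg.norm(np.maximum(a,0),axis=1)+np.minimum(a.max(1),0))
    x=np.clip(q[:,0],.04,.121-nose);d.append(np.linalg.norm(q-np.c_[x,0*x,0*x+.107],axis=1)-.004)
    return np.min(d,0)
def fit(cams=('scene','top'),yaw=None,p0=.0,n=2):
    o=telemetry.get_obs();R=Rn.from_rotvec(o['tcp_rot']).as_matrix()
    y0=np.arctan2(R[1,1],R[0,1])-np.pi/2 if yaw is None else yaw
    y0=(y0+np.pi)%(2*np.pi)-np.pi
    if abs(y0-np.radians(-20))>np.pi/2:y0+=np.pi*np.sign(-y0)
    g=o['eef_pos']+[0,0,.019];Q=[]
    for c in cams:
        for _ in range(n):
            f=grab(c);r=spotter.cut_out(c,'thermo')
            if not r: continue
            m=r[0]['region']&~np.isnan(f['P'][...,0]);p=f['P'][m];Q.append(p[np.linalg.norm(p-g,axis=1)<.18])
    Q=np.concatenate(Q)
    def pose(x):
        Rb=(Rn.from_euler('z',y0+x[4])*Rn.from_euler('y',x[0])).as_matrix()  # pitch + = rod down
        # grip point in body: (x1, x2off, .107+x3)
        return Rb,g-Rb@np.array([x[1],x[2],.107+x[3]])
    def res(x):
        Rb,t=pose(x);return np.r_[sdf((Q-t)@Rb)*np.sqrt(300/len(Q)),x[2]*3,x[4]*1,x[3]*.5]
    best=None
    for p in (p0,p0+.3,p0-.3):
        s=least_squares(res,[p,-.02,0,0,0],loss='soft_l1',f_scale=.002)
        if best is None or s.cost<best.cost:best=s
    x=best.x;Rb,t=pose(x);tip=t+Rb@[.125,0,.107];ax=Rb[:,0]
    print('n',len(Q),'med|res|',np.median(abs(best.fun[:len(Q)]))/np.sqrt(300/len(Q)))
    print('pitch',np.degrees(x[0]).round(2),'yaw',np.degrees(y0+x[4]).round(2),'(tool',np.degrees(y0).round(2),') grip body mm',(x[1:4]*1e3).round(1),'tip',tip.round(4),'origin',t.round(4))
    print('tcp',o['eef_pos'].round(4),'force',o['force'].round(1),'w',o['width'].round(3),'gf',o['grasp_force'])
    n_=np.array([np.cos(YA)*.866,np.sin(YA)*.866,-.5]);w=tip-EY;s=w@n_
    print('tip rel eyelet: depth',s.round(4),'lateral world',(w-s*n_).round(4),'angle',np.arccos(ax@n_).round(3))
    return x,tip
if __name__=='__main__':fit()
E
python3 fit.py
```

```text
n 1084 med|res| 0.0011357732139700369
pitch 0.51 yaw -35.56 (tool -35.53 ) grip body mm [-18.4   1.5  -3.7] tip [ 0.5569 -0.1697  0.107 ] origin [ 0.4545 -0.0965  0.0011]Traceback (most recent call last):
  File "fit.py", line 41, in <module>
    if __name__=='__main__':fit()
                            ~~~^^
  File "fit.py", line 37, in fit
    print('tcp',o['eef_pos'].round(4),'force',o['force'].round(1),'w',o['width'].round(3),'gf',o['grasp_force'])
                                                                      ^^^^^^^^^^^^^^^^
AttributeError: 'float' object has no attribute 'round'
```

Emit:
arm_command(steps="0 0 0.3 0 25; 0 0 0.6 0 25; 0 0 0.9 0 25; 0 0 0.9 0 25; 0 0 0.9 0 25")

```text
t: 6.7
eef_pos: [0.4398, -0.085, 0.1741]
tcp_rot: [0.958, 2.992, -0.0]
force: [-0.6, 0.0, -2.9]
width: 0.364
grasp_force: 26.5
```

```bash
python3 fit.py
```

```text
n 2017 med|res| 0.000967874294402489
pitch 0.37 yaw -35.54 (tool -35.52 ) grip body mm [-17.7   2.6  -2.6] tip [ 0.5544 -0.17    0.1948] origin [ 0.4521 -0.097   0.0886]Traceback (most recent call last):
  File "fit.py", line 41, in <module>
    if __name__=='__main__':fit()
                            ~~~^^
  File "fit.py", line 37, in fit
    print('tcp',o['eef_pos'].round(4),'force',o['force'].round(1),'w',o['width'].round(3),'gf',o['grasp_force'])
                                                                      ^^^^^^^^^^^^^^^^
AttributeError: 'float' object has no attribute 'round'
```

Emit:
arm_command(steps="-0.33 0.5 0 0.04 25; -0.65 1 0 0.084 25; -0.65 1 0 0.084 25")

```text
t: 7.4
eef_pos: [0.3724, 0.0176, 0.1732]
tcp_rot: [-0.762, -3.045, -0.002]
force: [0.1, -0.1, -1.9]
width: 0.373
grasp_force: 26.2
```

Emit:
arm_command(steps="-0.33 0.5 0 0.04 25; -0.65 1 0 0.084 25; -0.65 1 0 0.084 25")

```text
t: 7.7
eef_pos: [0.3075, 0.1174, 0.1737]
tcp_rot: [-0.568, -3.088, -0.001]
force: [0.7, -0.0, -3.0]
width: 0.372
grasp_force: 26.4
```

Emit:
arm_command(steps="0.03 0.5 0 0.04 25; 0.03 0.94 0 0.084 25; 0.03 0.94 0 0.084 25")

```text
t: 8.0
eef_pos: [0.3117, 0.2133, 0.1743]
tcp_rot: [-0.365, -3.12, -0.003]
force: [0.0, -0.1, -1.6]
width: 0.37
grasp_force: 27.3
```

Emit:
arm_command(steps="0.03 0.5 0 0.04 25; 0.03 0.94 0 0.084 25; 0.03 0.94 0 0.084 25; 0.03 0.94 0 0.084 25")

```text
t: 8.4
eef_pos: [0.3156, 0.3029, 0.1738]
tcp_rot: [-0.18, -3.135, 0.002]
force: [0.8, -0.6, -2.9]
width: 0.372
grasp_force: 28.1
```

```bash
sed -i "s/o\['width'\].round(3)/round(o['width'],3)/" fit.py; python3 fit.py
```

```text
n 3828 med|res| 0.001106770291876209
pitch -0.3 yaw -6.6 (tool -6.57 ) grip body mm [-18.4   2.1  -2.9] tip [0.4579 0.2844 0.1964] origin [0.3343 0.2987 0.0888]
tcp [0.3156 0.3029 0.1738] force [ 0.8 -0.6 -2.9] w 0.372 gf 28.12883734703064
tip rel eyelet: depth -0.2984 lateral world [ 0.0822  0.3568 -0.0808] angle 0.576
```

Emit:
arm_command(steps="0.1 -0.01 -0.04 0 25; 0.2 -0.02 -0.04 0 25; 0.25 -0.03 -0.04 0 25; 0.3 -0.035 -0.04 0 25; 0.35 -0.04 -0.04 0 25; 0.4 -0.045 -0.04 0 25; 0.4 -0.045 -0.04 0 25")

```text
t: 9.5
eef_pos: [0.3567, 0.2984, 0.1703]
tcp_rot: [0.182, 3.136, -0.0]
force: [-1.2, 0.3, -1.1]
width: 0.371
grasp_force: 28.0
```

```bash
python3 fit.py
```

```text
n 3512 med|res| 0.0011700596375526107
pitch 12.2 yaw -6.66 (tool -6.65 ) grip body mm [-16.5   1.5  -2.1] tip [0.4944 0.2809 0.1614] origin [0.3506 0.2977 0.0832]
tcp [0.3567 0.2984 0.1703] force [-1.2  0.3 -1.1] w 0.371 gf 27.994026839733124
tip rel eyelet: depth -0.2502 lateral world [ 0.0796  0.3677 -0.0917] angle 0.381
```

Emit:
arm_command(steps="0.08 -0.01 0 0 25; 0.16 -0.02 0 0 25; 0.24 -0.03 0 0 25; 0.3 -0.035 0 0 25; 0.33 -0.04 0 0 25; 0.33 -0.04 0 0 25")

```text
t: 10.5
eef_pos: [0.3896, 0.2944, 0.1702]
tcp_rot: [0.182, 3.136, 0.0]
force: [-2.1, 1.1, -1.1]
width: 0.371
grasp_force: 27.7
```

```bash
python3 fit.py
```

```text
n 3746 med|res| 0.0011471442631952626
pitch 28.45 yaw -6.74 (tool -6.66 ) grip body mm [-13.4   1.1  -0.8] tip [0.5107 0.279  0.124 ] origin [0.3509 0.2979 0.0894]
tcp [0.3896 0.2944 0.1702] force [-2.1  1.1 -1.1] w 0.371 gf 27.735222280025482
tip rel eyelet: depth -0.2177 lateral world [ 0.0695  0.3757 -0.1129] angle 0.208
```

Emit:
arm_command(steps="0.03 0 0 0 25; 0.03 0 0 0 25; -0.1 0.01 0 0 25; -0.3 0.03 0 0 25; -0.3 0.03 0.5 0 25; -0.3 0.03 0.5 0 25", squeeze=50)

```text
t: 11.5
eef_pos: [0.3609, 0.299, 0.2255]
tcp_rot: [0.18, 3.127, 0.007]
force: [2.0, -0.3, -0.4]
width: 0.37
grasp_force: 55.7
```

Emit:
arm_command(steps="0.1 -0.5 0 -0.04 25; 0.1 -1 0 -0.08 25; 0.1 -1 0 -0.08 25")

```text
t: 11.8
eef_pos: [0.3694, 0.1934, 0.2201]
tcp_rot: [0.38, 3.116, -0.004]
force: [-0.9, 0.2, -1.7]
width: 0.37
grasp_force: 55.5
```

Emit:
arm_command(steps="0.2 -0.5 0 -0.04 25; 0.35 -1 0 -0.078 25; 0.35 -1 0 -0.078 25")

```text
t: 12.1
eef_pos: [0.4055, 0.0936, 0.2207]
tcp_rot: [0.561, 3.088, -0.003]
force: [0.6, 0.3, -1.7]
width: 0.37
grasp_force: 55.5
```

Emit:
arm_command(steps="0.2 -0.5 0 0 25; 0.35 -1 0 0 25; 0.35 -1 0 0 25")

```text
t: 12.4
eef_pos: [0.4404, -0.0062, 0.2207]
tcp_rot: [0.558, 3.089, -0.003]
force: [-0.8, 1.0, -2.9]
width: 0.367
grasp_force: 55.5
```

Emit:
arm_command(steps="0.2 -0.5 0 0 25; 0.3 -1 0 0 25; 0.3 -1 0 0 25; 0.3 -1 0 0 25")

```text
t: 12.8
eef_pos: [0.4691, -0.1025, 0.2201]
tcp_rot: [-0.554, -3.092, -0.001]
force: [0.4, 0.4, -2.3]
width: 0.367
grasp_force: 55.5
```

```bash
python3 fit.py;python3 fit.py|sed -n 2p
```

```text
n 3576 med|res| 0.0010475422777277534
pitch 28.92 yaw -20.33 (tool -20.3 ) grip body mm [-13.2   1.5  -0.8] tip [ 0.5824 -0.1461  0.173 ] origin [ 0.4312 -0.0901  0.1398]
tcp [ 0.4691 -0.1025  0.2201] force [ 0.4  0.4 -2.3] w 0.367 gf 55.50572991371155
tip rel eyelet: depth -0.0562 lateral world [ 0.01   -0.001   0.0169] angle 0.02
pitch 28.75 yaw -20.17 (tool -20.14 ) grip body mm [-14.    2.4  -1. ] tip [ 0.5829 -0.146   0.1733] origin [ 0.4317 -0.0905  0.1396]
```

Emit:
arm_command(steps="0.15 -0.07 -0.25 0 25; 0.26 -0.125 -0.41 0 25; 0.29 -0.135 -0.41 0 25; 0.29 -0.135 -0.41 0 25; 0.29 -0.135 -0.41 0 25")

```text
t: 14.1
eef_pos: [0.4983, -0.1161, 0.1804]
tcp_rot: [0.551, 3.092, -0.001]
force: [0.0, -0.7, -2.4]
width: 0.371
grasp_force: 55.4
```

```bash
python3 fit.py;python3 fit.py|sed -n '2p;4p'
python3 - <<'E'
from h import *
a=grab('top')['pixels'][140:200,310:390,::-1];b=grab('scene')['pixels'][180:270,280:400,::-1]
cv2.imwrite('pics/pre.png',np.hstack([cv2.resize(a,(533,400),interpolation=2)[:, :],cv2.resize(b,(267,400),interpolation=2)]))
E
```

```text
n 3583 med|res| 0.00109700655468023
pitch 28.66 yaw -20.24 (tool -20.21 ) grip body mm [-13.7   2.2  -0.6] tip [ 0.6119 -0.1604  0.1335] origin [ 0.4609 -0.1047  0.0995]
tcp [ 0.4983 -0.1161  0.1804] force [ 0.  -0.7 -2.4] w 0.371 gf 55.412508845329285
tip rel eyelet: depth -0.0082 lateral world [ 0.0006 -0.0008  0.0014] angle 0.024
pitch 28.79 yaw -20.22 (tool -20.21 ) grip body mm [-13.9   2.2  -0.7] tip [ 0.6118 -0.1602  0.1323] origin [ 0.4606 -0.1046  0.0987]
tip rel eyelet: depth -0.0077 lateral world [ 0.     -0.0006  0.0004] angle 0.022
```

View pics/pre.png

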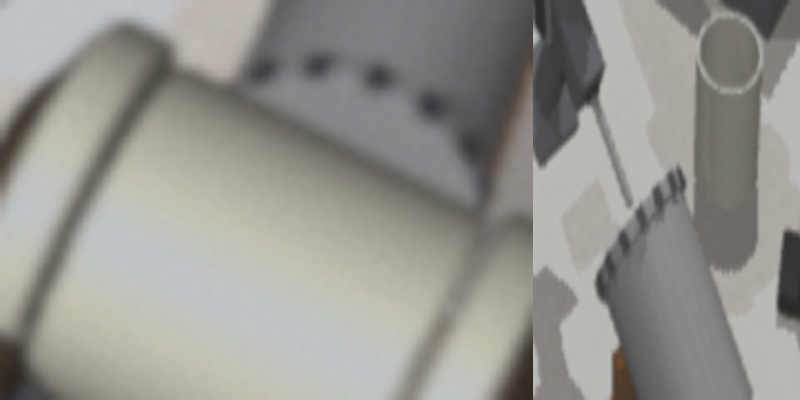

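Emit:
arm_command(steps="0.032 -0.012 -0.02 0 25; 0.065 -0.024 -0.04 0 25; 0.097 -0.036 -0.06 0 25; 0.13 -0.048 -0.08 0 25; 0.162 -0.06 -0.1 0 25; 0.195 -0.072 -0.12 0 25; 0.195 -0.072 -0.12 0 25; 0.195 -0.072 -0.12 0 25")

```text
t: 15.8
eef_pos: [0.5174, -0.1231, 0.1672]
tcp_rot: [-0.551, -3.093, -0.0]
force: [0.6, -0.6, -1.9]
width: 0.371
grasp_force: 55.4
```

Run:
```python
from h import *
F=[]
for i in range(8): F.append(telemetry.get_obs()['force']);vision.grab_frame('scene')
print(np.mean(F,0).round(2),np.std(F,0).round(2),telemetry.get_obs()['eef_pos'].round(4))
```

```text
[-0.01 -0.09 -2.12] [0.51 0.27 0.59] [ 0.5174 -0.1232  0.1674]
```

Emit:
arm_command(steps="0.024 -0.009 -0.015 0 25; 0.049 -0.018 -0.03 0 25; 0.049 -0.018 -0.03 0 25; 0.049 -0.018 -0.03 0 25")

```text
t: 16.6
eef_pos: [0.5224, -0.125, 0.1641]
tcp_rot: [-0.551, -3.093, -0.0]
force: [-0.8, -0.1, -2.6]
width: 0.369
grasp_force: 55.4
```

Emit:
arm_command(steps="0.016 -0.006 -0.01 0 25; 0.032 -0.012 -0.02 0 25; 0.032 -0.012 -0.02 0 25; 0.032 -0.012 -0.02 0 25")

```text
t: 17.0
eef_pos: [0.5255, -0.1261, 0.1622]
tcp_rot: [-0.551, -3.093, -0.0]
force: [-0.1, 0.3, -1.2]
width: 0.369
grasp_force: 55.4
```

Emit:
arm_command(steps="0.016 -0.006 -0.01 0 25; 0.032 -0.012 -0.02 0 25; 0.032 -0.012 -0.02 0 25; 0.032 -0.012 -0.02 0 25")

```text
t: 17.4
eef_pos: [0.5287, -0.1274, 0.1602]
tcp_rot: [-0.551, -3.093, 0.0]
force: [-0.3, -0.2, -2.0]
width: 0.37
grasp_force: 55.4
```

Emit:
arm_command(steps="0.016 -0.006 -0.01 0 25; 0.032 -0.012 -0.02 0 25; 0.032 -0.012 -0.02 0 25; 0.032 -0.012 -0.02 0 25")

```text
t: 17.8
eef_pos: [0.532, -0.1285, 0.1582]
tcp_rot: [-0.551, -3.093, -0.0]
force: [-0.1, 0.1, -3.2]
width: 0.366
grasp_force: 55.4
```

Emit:
arm_command(steps="0.016 -0.006 -0.01 0 25; 0.032 -0.012 -0.02 0 25; 0.032 -0.012 -0.02 0 25; 0.032 -0.012 -0.02 0 25")

```text
t: 18.2
eef_pos: [0.5349, -0.1297, 0.1563]
tcp_rot: [-0.551, -3.092, -0.0]
force: [-3.1, 0.7, -0.2]
width: 0.363
grasp_force: 55.7
```

```bash
cat > f.py <<'E'
from h import *
F=[]
for i in range(10): F.append(telemetry.get_obs()['force']);vision.grab_frame('scene')
m=np.mean(F,0)-[0,-.09,-2.12];n=np.array([.812,-.3,-.5]);a=-m@n
print(m.round(2),'axial',a.round(2),'comp mm',(a-1.6)/.8,'lateral',(m+a*n).round(2),telemetry.get_obs()['eef_pos'].round(4),telemetry.get_obs()['t'])
E
python3 f.py; python3 fit.py
```

```text
[-3.08  1.34  2.69] axial 4.24 comp mm 3.3056873253572907 lateral [0.37 0.07 0.57] [ 0.5351 -0.1297  0.1563] 18.7
n 3043 med|res| 0.001090978820789094
pitch 28.99 yaw -20.22 (tool -20.22 ) grip body mm [-14.1   2.   -0.9] tip [ 0.649  -0.1739  0.1086] origin [ 0.4977 -0.1181  0.0756]
tcp [ 0.5351 -0.1297  0.1563] force [-3.3  1.4  0.7] w 0.366 gf 55.68927884101868
tip rel eyelet: depth 0.0384 lateral world [-0.0002 -0.0003 -0.0002] angle 0.019
```

Emit:
arm_command(steps="0.004 -0.001 -0.002 0 25; 0.004 -0.001 -0.002 0 25; 0.004 -0.001 -0.002 0 25; 0.004 -0.001 -0.002 0 25; 0.004 -0.001 -0.002 0 25; 0.004 -0.001 -0.002 0 25; 0.004 -0.001 -0.002 0 25; 0.004 -0.001 -0.002 0 25")

```text
t: 19.9
eef_pos: [0.5355, -0.1298, 0.1561]
tcp_rot: [-0.551, -3.093, 0.0]
force: [-3.7, 1.3, 0.5]
width: 0.366
grasp_force: 55.7
```

Emit:
arm_command(steps="0 0 0 0 25; 0 0 0 0 25; 0 0 0 0 25; 0 0 0 0 25; 0 0 0 0 25; 0 0 0 0 25; 0 0 0 0 25; 0 0 0 0 25")

```text
t: 20.7
eef_pos: [0.5355, -0.1299, 0.1561]
tcp_rot: [-0.551, -3.093, 0.0]
force: [-3.1, 1.4, -0.2]
width: 0.364
grasp_force: 55.7
```

```bash
python3 f.py
```

```text
[-3.75  1.7   2.51] axial 4.81 comp mm 4.007107164680976 lateral [0.16 0.26 0.1 ] [ 0.5355 -0.1298  0.1561] 21.2
```

Emit:
arm_command(steps="-0.08 0.03 0.05 0 25; -0.24 0.09 0.15 0 25; -0.4 0.15 0.25 0 25; -0.49 0.18 0.3 0 25; -0.49 0.18 0.85 0 25; -0.49 0.18 0.85 0 25")

```text
t: 21.8
eef_pos: [0.4894, -0.1132, 0.2474]
tcp_rot: [0.549, 3.081, -0.006]
force: [1.4, -0.9, -1.1]
width: 0.368
grasp_force: 55.7
```

Emit:
arm_command(steps="0.05 0.5 0 0.02 25; 0.13 1 0 0.04 25; 0.13 1 0 0.04 25")

```text
t: 22.1
eef_pos: [0.5002, -0.0071, 0.2414]
tcp_rot: [0.448, 3.107, 0.004]
force: [0.3, -0.5, -2.2]
width: 0.368
grasp_force: 55.5
```

Emit:
arm_command(steps="0.05 0.5 0 0.02 25; 0.13 1 0 0.04 25; 0.13 1 0 0.04 25")

```text
t: 22.4
eef_pos: [0.513, 0.0928, 0.2412]
tcp_rot: [0.355, 3.12, 0.004]
force: [-0.4, -1.5, -1.1]
width: 0.374
grasp_force: 55.5
```

Emit:
arm_command(steps="0.05 0.5 0 0.02 25; 0.13 1 0 0.04 25; 0.13 1 0 0.04 25")

```text
t: 22.7
eef_pos: [0.5259, 0.1924, 0.2411]
tcp_rot: [0.262, 3.129, 0.004]
force: [-0.8, 0.1, -2.1]
width: 0.367
grasp_force: 55.5
```

Emit:
arm_command(steps="0.05 0.5 0 0.02 25; 0.13 1 0 0.04 25; 0.13 1 0 0.04 25; 0.13 1 -0.3 0.04 25; 0.13 1 -0.3 0.04 25")

```text
t: 23.2
eef_pos: [0.5366, 0.2865, 0.2068]
tcp_rot: [-0.178, -3.13, 0.005]
force: [-0.6, -0.3, -3.7]
width: 0.367
grasp_force: 55.3
```

```bash
python3 fit.py
```

```text
n 4035 med|res| 0.0013977210632503644
pitch 28.98 yaw -6.51 (tool -6.49 ) grip body mm [-13.4   0.5  -5.7] tip [0.6596 0.272  0.1637] origin [0.4994 0.2902 0.1307]
tcp [0.5366 0.2865 0.2068] force [-0.6 -0.3 -3.7] w 0.367 gf 55.30705511569977
tip rel eyelet: depth -0.1145 lateral world [ 0.1345  0.3996 -0.0215] angle 0.21
```

Emit:
arm_command(steps="0 0 -0.15 0 25; 0 0 -0.25 0 25; 0 0 -0.29 0 25; 0 0 -0.3 0 25; 0 0 -0.31 0 25; 0 0 -0.31 0 25", squeeze=25)

```text
t: 24.2
eef_pos: [0.5388, 0.2882, 0.1804]
tcp_rot: [0.177, 3.136, 0.0]
force: [0.2, -0.3, -1.9]
width: 0.373
grasp_force: 55.5
```

```bash
python3 fit.py
```

```text
n 2714 med|res| 0.0011738085573212674
pitch 28.87 yaw -6.51 (tool -6.46 ) grip body mm [-13.4   1.6  -0.6] tip [0.6593 0.2729 0.1331] origin [0.4992 0.2912 0.0997]
tcp [0.5388 0.2882 0.1804] force [ 0.2 -0.3 -1.9] w 0.373 gf 55.528945326805115
tip rel eyelet: depth -0.0997 lateral world [ 0.1222  0.405  -0.0448] angle 0.211
```

Emit:
arm_command(steps="0 0 -0.02 0 20; 0 0 -0.03 0 20; 0 0 -0.04 0 20; 0 0 -0.05 0 20; 0 0 -0.05 0 20", squeeze=25)

```text
t: 25.1
eef_pos: [0.5388, 0.2882, 0.1764]
tcp_rot: [0.177, 3.136, 0.0]
force: [-2.1, -1.3, 5.1]
width: 0.363
grasp_force: 56.6
```

Emit:
arm_command(steps="-0.04 0.005 -0.01 0 20; -0.08 0.01 -0.015 0 20; -0.12 0.014 -0.02 0 20; -0.16 0.018 -0.02 0 20; -0.2 0.023 -0.02 0 20; -0.2 0.023 -0.02 0 20", squeeze=25)

```text
t: 25.7
eef_pos: [0.5211, 0.291, 0.1764]
tcp_rot: [0.177, 3.129, 0.003]
force: [2.2, -0.4, 7.3]
width: 0.366
grasp_force: 56.9
```

```bash
python3 fit.py
```

```text
n 2769 med|res| 0.0012152377523888258
pitch 28.45 yaw -6.6 (tool -6.46 ) grip body mm [-13.1   1.4  -0.6] tip [0.6418 0.2756 0.1301] origin [0.482  0.294  0.0956]
tcp [0.5211 0.291  0.1764] force [ 2.2 -0.4  7.3] w 0.366 gf 56.85990393161774
tip rel eyelet: depth -0.1132 lateral world [ 0.1158  0.4036 -0.0545] angle 0.21
```

Emit:
arm_command(steps="0 0 0.3 0 20; 0 0 0.65 0 20; -0.4 0.03 0.65 0 20; -0.8 0.05 0.65 0 20; -0.8 0.05 0.65 0 20")

```text
t: 26.6
eef_pos: [0.4338, 0.2957, 0.2367]
tcp_rot: [-0.173, -3.132, 0.002]
force: [0.3, -0.8, -2.8]
width: 0.367
grasp_force: 55.5
```

Emit:
arm_command(steps="-0.4 0.03 0 0 20; -0.8 0.05 0 0 20; -0.8 0.05 0 0 20")

```text
t: 26.9
eef_pos: [0.3547, 0.3006, 0.2371]
tcp_rot: [-0.173, -3.134, 0.001]
force: [0.4, 1.0, -1.7]
width: 0.364
grasp_force: 55.5
```

Emit:
arm_command(steps="-0.4 0.03 0 0 20; -0.81 0.06 0 0 20; -0.81 0.06 -0.4 0 20; -0.81 0.06 -0.8 0 20; -0.81 0.06 -0.8 0 20; -0.81 0.06 -0.8 0 20")

```text
t: 27.5
eef_pos: [0.2781, 0.3065, 0.1586]
tcp_rot: [-0.178, -3.136, 0.001]
force: [-0.1, -0.0, -1.5]
width: 0.364
grasp_force: 55.5
```

```bash
python3 fit.py
```

```text
n 3614 med|res| 0.0012084637558145307
pitch 29.13 yaw -6.48 (tool -6.48 ) grip body mm [-13.7   1.   -2.2] tip [0.3994 0.2917 0.1121] origin [0.2391 0.3099 0.0795]
tcp [0.2781 0.3065 0.1586] force [-0.1 -0.  -1.5] w 0.364 gf 55.51716327667236
tip rel eyelet: depth -0.3059 lateral world [ 0.0299  0.3618 -0.1689] angle 0.21
```

Emit:
arm_command(steps="0 0 -0.06 0 20; 0 0 -0.12 0 20; 0 0 -0.17 0 20; 0 0 -0.22 0 20; 0 0 -0.27 0 20; 0 0 -0.32 0 20; 0 0 -0.36 0 20; 0 0 -0.36 0 20")

```text
t: 28.7
eef_pos: [0.2772, 0.3064, 0.1215]
tcp_rot: [-0.177, -3.136, 0.0]
force: [-1.7, 1.0, 4.1]
width: 0.365
grasp_force: 56.7
```

```bash
python3 fit.py
```

```text
n 3464 med|res| 0.0012751078300726757
pitch 18.21 yaw -6.48 (tool -6.45 ) grip body mm [-16.4   1.4  -1.8] tip [0.4111 0.2898 0.0981] origin [0.2599 0.307  0.0355]
tcp [0.2772 0.3064 0.1215] force [-1.7  1.   4.1] w 0.365 gf 56.656689047813416
tip rel eyelet: depth -0.2888 lateral world [ 0.0277  0.365  -0.1744] angle 0.301
```

Emit:
arm_command(steps="0 0 -0.05 0 20; 0 0 -0.1 0 20; 0 0 -0.15 0 20; 0 0 -0.2 0 20; 0 0 -0.25 0 20; 0 0 -0.29 0 20; 0 0 -0.29 0 20")

```text
t: 29.8
eef_pos: [0.2764, 0.3064, 0.0921]
tcp_rot: [-0.176, -3.134, 0.001]
force: [-2.5, 0.3, 2.1]
width: 0.368
grasp_force: 57.3
```

```bash
python3 fit.py
```

```text
n 1604 med|res| 0.0011715556436998063
pitch 4.86 yaw -6.46 (tool -6.44 ) grip body mm [-15.3   1.4  -3.3] tip [0.4155 0.2892 0.1026] origin [0.2827 0.3043 0.0065]
tcp [0.2764 0.3064 0.0921] force [-2.5  0.3  2.1] w 0.368 gf 57.315900921821594
tip rel eyelet: depth -0.2874 lateral world [ 0.0309  0.3649 -0.1691] angle 0.495
```

Emit:
arm_command(steps="0 0 0.4 0 20; 0 0 0.8 0 20; 0 0 1 0 20; 0 0 1 0 20")

```text
t: 30.6
eef_pos: [0.2794, 0.3075, 0.1961]
tcp_rot: [0.177, 3.131, 0.006]
force: [-0.1, 0.1, -1.8]
width: 0.366
grasp_force: 56.8
```

Emit:
arm_command(steps="0 0 0.35 0 20; 0.4 0 0.35 0 20; 0.8 0 0.35 0 20; 0.8 0 0.35 0 20")

```text
t: 31.0
eef_pos: [0.3603, 0.3055, 0.2258]
tcp_rot: [-0.182, -3.135, 0.003]
force: [-1.7, 0.0, -0.9]
width: 0.366
grasp_force: 56.6
```

Emit:
arm_command(steps="0.4 0 0 0 20; 0.8 0 0 0 20; 0.8 0 0 0 20")

```text
t: 31.3
eef_pos: [0.4397, 0.3053, 0.225]
tcp_rot: [-0.181, -3.134, 0.003]
force: [-1.3, 0.4, -1.3]
width: 0.37
grasp_force: 56.5
```

Emit:
arm_command(steps="0.4 0 0 0 20; 0.58 -0.03 0 0 20; 0.58 -0.03 -0.2 0 20; 0.58 -0.03 -0.4 0 20; 0.58 -0.03 -0.48 0 20; 0.58 -0.03 -0.48 0 20; 0.58 -0.03 -0.48 0 20")

```text
t: 32.0
eef_pos: [0.4952, 0.3036, 0.1803]
tcp_rot: [-0.177, -3.136, -0.0]
force: [0.5, 0.9, -1.3]
width: 0.369
grasp_force: 56.6
```

```bash
python3 fit.py
```

```text
n 3527 med|res| 0.0011515675616917444
pitch 4.69 yaw -6.51 (tool -6.44 ) grip body mm [-15.1   1.2  -3.2] tip [0.6341 0.2866 0.191 ] origin [0.5016 0.3017 0.0946]
tcp [0.4952 0.3036 0.1803] force [ 0.5  0.9 -1.3] w 0.369 gf 56.618362069129944
tip rel eyelet: depth -0.1532 lateral world [ 0.1405  0.4026 -0.0136] angle 0.497
```

Emit:
arm_command(steps="0 0 -0.06 0 20; 0 0 -0.1 0 20; 0 0 -0.12 0 20; 0 0 -0.13 0 20; 0 0 -0.14 0 20; 0 0 -0.15 0 20; 0 0 -0.155 0 20; 0 0 -0.155 0 20")

```text
t: 33.2
eef_pos: [0.4953, 0.3035, 0.1682]
tcp_rot: [-0.177, -3.136, 0.001]
force: [-10.3, -4.7, 19.2]
width: 0.366
grasp_force: 59.3
```

```bash
python3 fit.py
```

```text
n 2748 med|res| 0.001290170858600428
pitch 4.66 yaw -6.52 (tool -6.45 ) grip body mm [-14.4   1.5  -2.8] tip [0.6334 0.2862 0.1786] origin [0.501  0.3014 0.0821]
tcp [0.4953 0.3035 0.1682] force [-10.3  -4.7  19.2] w 0.366 gf 59.32592689990997
tip rel eyelet: depth -0.1474 lateral world [ 0.1352  0.4039 -0.0231] angle 0.497
```

Emit:
arm_command(steps="-0.03 0 0 0 20; -0.06 0.005 0 0 20; -0.09 0.01 0 0 20; -0.09 0.01 -0.01 0 20; -0.09 0.01 -0.01 0 20")

```text
t: 34.1
eef_pos: [0.4892, 0.3048, 0.1671]
tcp_rot: [0.177, 3.129, 0.002]
force: [0.1, -2.1, 12.3]
width: 0.368
grasp_force: 58.5
```

```bash
python3 fit.py
```

```text
n 2288 med|res| 0.001221174178413352
pitch 2.03 yaw -6.48 (tool -6.46 ) grip body mm [-17.8   0.8  -1.8] tip [0.631  0.2879 0.1828] origin [0.5031 0.3024 0.0803]
tcp [0.4892 0.3048 0.1671] force [ 0.1 -2.1 12.3] w 0.368 gf 58.545366525650024
tip rel eyelet: depth -0.152 lateral world [ 0.1365  0.4042 -0.0212] angle 0.539
```

Emit:
arm_command(steps="-0.02 0 -0.005 0 20; -0.04 0.005 -0.01 0 20; -0.04 0.005 -0.01 0 20; -0.04 0.005 -0.01 0 20; -0.04 0.005 -0.01 0 20")

```text
t: 35.0
eef_pos: [0.4849, 0.3053, 0.1652]
tcp_rot: [0.177, 3.131, 0.002]
force: [1.3, -1.1, 8.3]
width: 0.365
grasp_force: 58.1
```

```bash
python3 fit.py
```

```text
n 3675 med|res| 0.0011639946994249223
pitch 1.08 yaw -6.53 (tool -6.46 ) grip body mm [-14.4   1.3  -2.8] tip [0.6232 0.2882 0.1844] origin [0.497  0.3026 0.0798]
tcp [0.4849 0.3053 0.1652] force [ 1.3 -1.1  8.3] w 0.365 gf 58.10846149921417
tip rel eyelet: depth -0.1592 lateral world [ 0.1345  0.4023 -0.0232] angle 0.554
```

Emit:
arm_command(steps="0 0 0.01 0 36; 0 0 0.01 0 50; 0 0 0.01 0 70; 0 0 0.01 0 70; 0 0 0.01 0 70; 0 0 0.01 0 70")

```text
t: 36.0
eef_pos: [0.4824, 0.3049, 0.1634]
tcp_rot: [-0.177, -3.136, 0.0]
force: [-0.3, 0.0, 0.2]
width: 0.824
grasp_force: 0.0
```

Emit:
arm_command(steps="0 0 0.2 0 75; 0 0 0.5 0 75; 0 0 1 0 75; 0 0 1 0 75; 0 0 1 0 75; 0 0 1 0 75")

```text
t: 36.6
eef_pos: [0.482, 0.3047, 0.2624]
tcp_rot: [-0.177, -3.135, 0.001]
force: [0.2, 1.1, -0.2]
width: 0.879
grasp_force: 0.0
```

Run:
```python
from h import *
import fit
fit.telemetry.get_obs  # fit with nominal grip guess
x=None
o=telemetry.get_obs();o=dict(o);o['eef_pos']=np.array([.4849,.3053,.1652])
class T:
    get_obs=staticmethod(lambda:o)
fit.telemetry=T;fit.fit()
f=grab('scene');a=f['pixels'][60:240,270:510,::-1];cv2.imwrite('pics/end.png',cv2.resize(a,None,fx=3,fy=3,interpolation=2))
```

```text
n 3160 med|res| 0.0010739962908519118
pitch -0.19 yaw -6.5 (tool -6.46 ) grip body mm [-12.2   1.   -1.7] tip [0.6211 0.2887 0.1863] origin [0.4973 0.3029 0.0789]
tcp [0.4849 0.3053 0.1652] force [ 0.2  1.1 -0.2] w 0.879 gf 0.0
tip rel eyelet: depth -0.162 lateral world [ 0.1347  0.4021 -0.0227] angle 0.575
```

View pics/end.png

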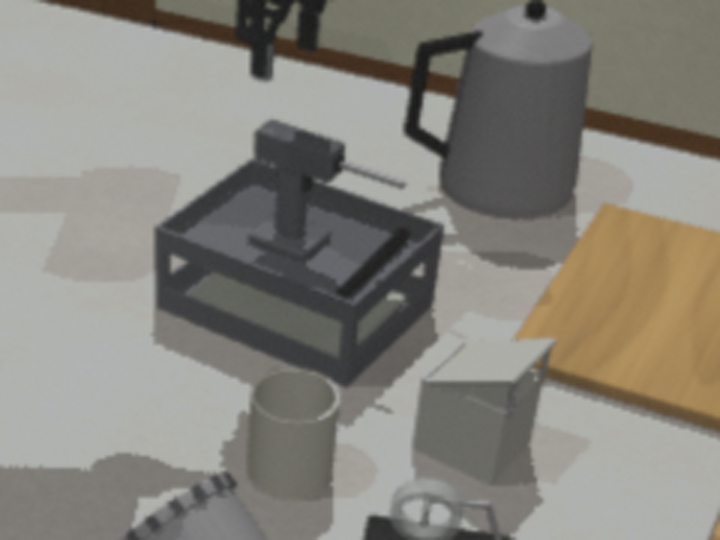

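The picture shows the thermometer standing upright on the tray's upper floor (foot at about pixel 290,240), the gripper clear above it, and the marker and mug where they were.

```bash
python3 -c "
from cell import ticket
print(ticket.close_job())"
```

```text
the job is handed in; nothing more can be done
None
```

The job is handed in, with no verdict returned: I held the rod on the chill block for about 2 s at roughly 4 mm of give (estimated from the measured force), then stood the thermometer upright near the middle of the tray's upper level and released it.

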